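# Ease a tool chest's sprung lid to just below its balance point and hold it there

### The job

The sprung stay on the tool chest's lid wants adjusting. Press the brass catch button right down to its stop so that the lid pops free, raise the lid by its pull bar until it is past the balance point, then ease it back without letting it drop and finish with the lid held just below the balance point, within about ten degrees of it, so that I can get a screwdriver to the stay and the lid would shut, not fly open, if you let go. Your program ends while the gripper is still holding the lid there; leave the other things on the bench as they are.

Things in the scene. Friction and masses are not known exactly. Their poses are not given: they have to be found in the camera images.
- chest: Wooden tool chest, 200 mm deep (its x), 320 mm wide (its y), 100 mm high without the lid, fixed to the bench. Origin: centre of its underside; its x axis points from the front (catch, pull bar) to the back (hinge), level; z is up. Its front faces the robot, turned by up to about 0.3 rad. Some gouges lie inside it. The lid is a wooden board of 204 x 324 x 18 mm and about 1.1 kg.
- lid_hinge (a point): Middle of the lid's hinge line on the top back edge of the chest, 100 mm above the bench; the hinge line runs along the chest's y axis. In the chest's frame it is at (0.100, 0, 0.100) m.
- lid (a joint): Angle of the lid, rad: 0 shut, grows as the front edge rises, stop at 1.15 (66 degrees). While latched it reads about 0.01. When the catch is freed a spring pin under it lifts it to about 0.12 and it stays there. The balance point is at 0.785 (45 degrees): below it the lid falls back to 0.12 if let go, above it the sprung stay carries it up to the stop by itself. Holding or moving it needs at most about 7 N at the bar; near the balance point 1 N or less.
- pull_bar (a point): Middle of the lid's pull bar: round brass bar of 14 mm diameter, parallel to the hinge line, 100 mm clear between its two brackets. It stands out in front of the lid's front edge in the lid's own plane (38 mm clear), open above and below. With the lid shut it lies 247 mm before and 10 mm above the hinge line, and it moves on an arc about that. It can turn between fingers that pinch it from above.
- button_top (a point): Middle of the top of the catch button: round brass mushroom head of 29 mm diameter on a vertical plunger, 36 mm in front of the lid's front edge and 115 mm from the chest's middle, to the right of the pull bar, seen from the robot. Its top is about 127 mm above the bench when up.
- catch_button (a joint): How far the catch button is pressed down, m: 0 up, 0.012 at its stop. Spring: about 4 N at first, about 8 N at the stop. It draws a bolt aside, which frees the lid when it is nearly down (about 0.010); it springs back up when released.
- screwdriver: Screwdriver lying on the bench to the left of the chest, about 190 mm long; a bystander.
- bevel: Folded wooden sliding bevel, 125 mm long, left of the chest; a bystander.
- leaf_carving: Half-carved wooden leaf, 168 mm long, right of the chest; a bystander.
- rosette_carving: Half-carved wooden rosette, 104 mm long, right of the chest; a bystander.
- red_pencil: Red carpenter's pencil, 177 mm long, close to the right of the chest; a bystander.
- wax_tin: Tin with a blue lid, 77 mm across and 63 mm high, left of the chest; a bystander.

How it is judged:
By the outcome, as a careful person would: the job done as asked, in the order asked, and still so for the second after the job is handed in, while the arm keeps its last pose, push and grip.
It also fails if it takes over 51 s, if anything falls off the work surface, if the arm or the gripper's body presses on something with over 40 N, if the wrist force passes 120 N, or if a joint passes its speed limit or range.

### The arm

A 6-joint arm with a two-finger parallel gripper is mounted at the origin on a cart in front of the work surface, level with it; the furniture and walls round the work are solid. World frame = base frame: x ahead of the robot, y to its left, z up, the work surface at z = 0. Lengths are in m, angles in rad, forces in N, time in s.
With the tool pointing down it reaches from about 0.25 to 0.725 m from the base axis. Payload 4 kg.
Tool frame: the origin (TCP) lies between the finger pads; the fingertips stand 8 mm ahead of it and the grasp point (between the pads) lies 11 mm behind it (bot.tip_reach is the distance from the TCP to the fingertips, in m); z points along the fingers, y is the line along which they close (so a half turn about z gives the same grasp; the last joint's range is limited). The gripper opens to 85 mm and grips with 20 to 120 N. Pads are 22 mm wide; open, the fingers measure 114 mm over their backs; the gripper's body (76 mm by 85 mm) begins 54 mm behind the grasp point. The pads swing forward as they close: fully open they stand 13 mm farther back than shut.
Start: joints at [-1.312, 0.241, 0.005, 1.335, 0, 1.571], TCP at [0.128, -0.483, 0.239] pointing down, gripper open.
Joint ranges: [-2.72, 2.72], [-1.05, 1.87], [-1.09, 1.28], [-1.99, 2.15], [-1.42, 1.44], [-3.14, 3.14]. Speed limits (rad/s): [2.79, 2.79, 3.14, 3.14, 3.14, 3.14].

### API

Orientations are given as a unit quaternion [x, y, z, w].
In Python, from workcell import bot gives the robot as it stands.
- The arm moves only by the tool move_arm, never from a script. Its argument "deltas" is a list of rows, each a list of 7 numbers: the opening, from 0 (shut) to 1 (fully open), then the shift along the tool's x, y, z in mm, then the turn, a rotation vector about the tool's x, y, z in degrees. In form: [[gripper, tx, ty, tz, ax, ay, az], ...]. A call has 1 to 10 rows; each row shifts and turns the commanded pose from where the row before left it, along the tool's axes as they then stand; what a row does not reach is not made up. A row lasts 1/12 s, in which the tool goes at most 41.7 mm and 7.16 degrees, less where a joint would pass 70% of its speed; a pose out of reach is approached as far as the arm can. A call is refused whole if a number of a shift passes 41.7 or a number of a turn 7.16, either way. A call with a gripper value outside its range is refused whole. The fingers move at their own pace and stop on an object; the grip force is fixed at half the most. Time passes only in rows, so rows that do not move let the fingers close. It gives the time, the measured TCP pose, the force, the opening and the grip force at its end, in the units of the state.
- bot.get_obs(): the state, without advancing time (a new reading comes with each control period).
- bot.camera(name): name is "scene" or "top" or "wrist"; returns the picture (400x640x3 uint8, blue, green, red); there is no depth.
- bot.calibration(name): a dict with "K" (3x3 intrinsics, pixels), "position" and "orientation" of the camera in the world. Camera axes: x right, y down, z forward; pixel columns grow to the right and rows downward; lengths in m; the calibration is good to about 2 mm. A picture is of the moment at which its call begins: read the wrist's pose just before it. calibration takes no time and is no camera call; for the wrist camera it gives the pose at the moment of the call.
- bot.job_done(): hands the job in; it is judged then, once.
Trained networks look in the newest picture that a camera, given by its name, has taken for a name from the list of things; names that differ only in an ending like _2 or _b are one class to them, and where a whole thing is asked for, a point or a joint stands for the part that bears it (a point fixed in the world has none). Each returns a list of dicts, best first, with "conf" (0 to 1); they miss things now and then, are a little off and sometimes report something else, mostly with a low value. They report only what shows in the picture. A call takes as long as a camera call.
- bot.outline_of(query, camera): "pixels" (400x640 bool, what is visible of it) and "rect" ([left, top, width, height] in pixels, round what is visible of it).
The state is a dict: "clock": time; "joint_pos": joint angles; "joint_vel": joint speeds; "tau": joint torques, N m; "eef_pos": TCP position; "tool_rot": TCP orientation; "ft_force": force on the tool from outside, world axes, zero at the start; "ft_torque": the same for the moment, N m; "grip_width": finger opening in m; "grasp_force": force on a finger pad.
Only numpy, scipy, OpenCV 4.12 (cv2) and the standard library are available. Lean on these libraries where they do the work, as an engineer would, in place of code of your own. Each camera call takes 0.05 s, during which the arm holds its last target. There are 200 camera calls.

## Working session

There is one attempt and no reset: what is moved stays moved. The work goes in short steps, Python scripts to look and compute and a tool call to move; the robot and the scene stay as the last step left them, time stands still between calls to the robot, and variables do not carry over. Pictures are saved under pics/ and viewed, at most 10 in all, crops included, and the job is handed in when it is done.

Besides the shell and the picture viewer there is one more tool, called after ">>>" by a JSON object that holds its "op" and its "data", one argument or row to a line. move_arm: Moves the arm, as the interface text tells. Its arguments: {"type":"object","properties":{"deltas":{"type":"array","items":{"type":"array","items":{"type":"number"}}}},"required":["deltas"]}

```bash
mkdir -p pics
cat > h.py <<'E'
import numpy as np, cv2
from scipy.spatial.transform import Rotation as R
from workcell import bot
def ray(cam,uv):
    c=bot.calibration(cam);K=np.array(c["K"]);d=np.linalg.inv(K)@np.array([uv[0],uv[1],1.])
    return np.array(c["position"]),R.from_quat(c["orientation"]).as_matrix()@d
def onz(cam,uv,z):
    p,d=ray(cam,uv);return p+d*(z-p[2])/d[2]
def proj(cam,P):
    c=bot.calibration(cam);P=np.atleast_2d(P)
    q=(P-np.array(c["position"]))@R.from_quat(c["orientation"]).as_matrix()
    q=q@np.array(c["K"]).T;return q[:,:2]/q[:,2:]
def cen(o): 
    v,u=np.nonzero(o["pixels"]);return u.mean(),v.mean()
E
python3 - <<'E'
from h import *
for n in("scene","top"):
    cv2.imwrite(f"pics/{n}0.png",bot.camera(n))
    for q,z in(("button_top",.122),("pull_bar",.11),("chest",.1),("lid",.118)):
        for o in bot.outline_of(q,n)[:2]:
            c=cen(o);print(n,q,round(o["conf"],2),o["rect"],np.round(c,1),onz(n,c,z).round(4))
            if n=="top" and q in("lid","chest"):
                cn=cv2.findContours(o["pixels"].astype(np.uint8),0,1)[0]
                cn=max(cn,key=len);print(cv2.minAreaRect(cn),cv2.approxPolyDP(cn,6,True).reshape(-1,2).tolist())
o=bot.get_obs();print(o["eef_pos"],o["tool_rot"],o["clock"])
E
```

```text
scene pull_bar 0.97 [250.4, 163.7, 119.9, 73.5] [310.  200.4] [0.5621 0.0229 0.11  ]
scene pull_bar 0.4 [207.4, 268.7, 22.0, 41.5] [220.  289.1] [0.5415 0.4343 0.11  ]
scene chest 0.76 [251.7, 157.9, 126.0, 103.0] [310.  210.2] [0.5414 0.0504 0.1   ]
scene lid 0.96 [247.7, 163.2, 120.7, 80.4] [309.9 200.2] [0.5574 0.0292 0.118 ]
top button_top 0.47 [351.5, 231.2, 7.2, 3.9] [355.5 232.8] [ 0.4137 -0.0712  0.122 ]
top pull_bar 0.61 [264.5, 132.2, 123.1, 105.3] [326.7 181.2] [0.5655 0.0147 0.11  ]
top pull_bar 0.6 [265.6, 134.0, 120.9, 110.5] [327.5 184.3] [0.5564 0.0122 0.11  ]
top chest 0.61 [268.5, 134.1, 118.0, 107.5] [327.2 184.1] [0.5589 0.0131 0.1   ]
((325.23876953125, 188.2189483642578), (110.8463134765625, 88.81998443603516), 13.781596183776855) [[282, 135], [269, 202], [295, 210], [295, 225], [335, 233], [341, 221], [349, 239], [359, 241], [374, 222], [387, 159]]
top chest 0.58 [448.2, 175.4, 52.7, 32.6] [472.4 194.1] [ 0.5371 -0.4155  0.1   ]
((475.4634094238281, 192.8292694091797), (52.56541061401367, 28.712200164794922), 6.340191841125488) [[449, 193], [464, 206], [501, 201], [472, 178], [459, 178]]
top lid 0.69 [265.2, 132.9, 125.6, 101.4] [326.7 181.5] [0.563  0.0144 0.118 ]
((324.8330078125, 187.7347869873047), (112.58351135253906, 87.49600219726562), 12.804265975952148) [[281, 135], [267, 200], [295, 206], [295, 224], [335, 234], [340, 219], [374, 223], [387, 158]]
[ 0.12793393 -0.48333753  0.23927358] [ 9.91641747e-01  1.29021879e-01 -1.25074435e-05 -3.21291034e-05] 0.5
```

View pics/top0.png

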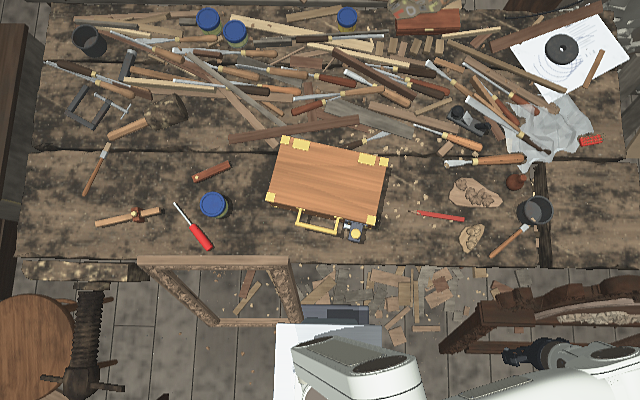

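View pics/scene0.png

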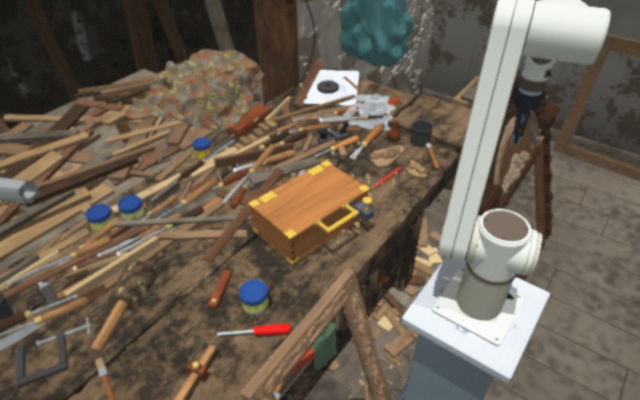

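The top view shows the lid with corners at about (281,135), (267,200), (374,226) and (387,158). The bar runs from (298,224) to (336,231) and the button is at about (355,232). The scene view shows the front facing the robot, with nothing on top of the lid.

```bash
cat >> h.py <<'E'
def T(p,P): # p=(x,y,psi) chest frame -> world
    c,s=np.cos(p[2]),np.sin(p[2]);P=np.atleast_2d(P)
    return np.c_[p[0]+c*P[:,0]-s*P[:,1],p[1]+s*P[:,0]+c*P[:,1],P[:,2]]
E
python3 - <<'E'
from h import *
from scipy.optimize import least_squares
P=np.array([[.102,.162,.118],[-.102,.162,.118],[-.102,-.162,.118],[.102,-.162,.118],[-.138,-.115,.127],[-.147,0,.112]])
uv=np.array([[281,135],[267,200],[374,225],[387.5,158.5],[355,232],[317,228]])
r=least_squares(lambda p:(proj("top",T(p,P))-uv).ravel(),[.56,.01,-.2])
print(r.x,np.round(r.fun,1));p=r.x;np.save("p.npy",p)
print("button",T(p,[-.138,-.115,.127]),"bar",T(p,[-.147,0,.11]),"hinge",T(p,[.1,0,.1]))
o=bot.get_obs();M=R.from_quat(o["tool_rot"]).as_matrix();print(M.round(3))
c=bot.calibration("wrist");print(M.T@(np.array(c["position"])-o["eef_pos"]),M.T@R.from_quat(c["orientation"]).as_matrix())
b=T(p,[-.138,-.115,.23])[0]
print("delta tool to above button",M.T@(b-o["eef_pos"])*1000,"tool y yaw",np.degrees(np.arctan2(M[1,1],M[0,1])),"psi",np.degrees(p[2]))
E
```

```text
[ 0.57084741  0.01324015 -0.19958257] [ 0.8 -0.1 -1.8  0.5  0.4 -0.4  0.7 -0.9  0.9  1.  -1.  -0.1]
button [[ 0.41278687 -0.07211713  0.127     ]] bar [[0.42676545 0.0423844  0.11      ]] hinge [[ 0.66886235 -0.00658587  0.1       ]]
[[ 0.967  0.256 -0.   ]
 [ 0.256 -0.967  0.   ]
 [-0.    -0.    -1.   ]]
[ 0.08467876 -0.0005479  -0.1355706 ] [[-5.26551330e-04 -9.47201230e-01 -3.20639288e-01]
 [ 9.99999721e-01 -6.68404840e-04  3.32344498e-04]
 [-5.29113970e-04 -3.20639024e-01  9.47201318e-01]]
delta tool to above button [ 380.59533873 -324.63874588    9.28902981] tool y yaw -75.1738517837766 psi -11.435238826363253
```

>>> {"op": "move_arm", "data": {
  "deltas": [
    [0, 0, 0, 0, 0, 0, -7.08],
    [0, 0, 0, 0, 0, 0, -7.08],
    [0, 0, 0, 0, 0, 0, -7.08],
    [0, 0, 0, 0, 0, 0, -7.08],
    [0, 0, 0, 0, 0, 0, -7.08],
    [0, 0, 0, 0, 0, 0, -7.08],
    [0, 0, 0, 0, 0, 0, -7.08],
    [0, 0, 0, 0, 0, 0, -7.08],
    [0, 0, 0, 0, 0, 0, -7.08],
    [0, 20, 9, 0, 0, 0, 0]
  ]
}}

```text
clock: 1.33
eef_pos: [0.1397, -0.4676, 0.2391]
tool_rot: [0.774, 0.634, -0.001, 0.001]
ft_force: [-0.7, 0.2, -0.2]
grip_width: -0.0
grasp_force: 0.0
```

>>> {"op": "move_arm", "data": {
  "deltas": [
    [0, 36, 15.4, 0, 0, 0, 0],
    [0, 36, 15.4, 0, 0, 0, 0],
    [0, 36, 15.4, 0, 0, 0, 0],
    [0, 36, 15.4, 0, 0, 0, 0],
    [0, 36, 15.4, 0, 0, 0, 0],
    [0, 36, 15.4, 0, 0, 0, 0],
    [0, 36, 15.4, 0, 0, 0, 0],
    [0, 36, 15.4, 0, 0, 0, 0],
    [0, 36, 15.4, 0, 0, 0, 0],
    [0, 36, 15.4, 0, 0, 0, 0]
  ]
}}

```text
clock: 2.17
eef_pos: [0.3639, -0.1415, 0.2397]
tool_rot: [0.774, 0.633, 0.0, 0.001]
ft_force: [0.7, -1.7, -0.4]
grip_width: 0.0003
grasp_force: 0.0
```

Run:
```python
from h import *
p=np.load("p.npy")
o=bot.get_obs();M=R.from_quat(o["tool_rot"]).as_matrix();print(o["clock"],o["eef_pos"],M.round(3),o["grip_width"],o["ft_force"])
im=bot.camera("wrist")
b=T(p,[[-.138,-.115,.127],[-.147,0,.117],[-.147,.05,.117],[-.147,-.05,.117],[-.102,-.162,.118]])
uv=proj("wrist",b);print(uv)
for q in("button_top","pull_bar"):
  for d in bot.outline_of(q,"wrist")[:2]:print(q,d["conf"],d["rect"],cen(d))
for u in uv:cv2.drawMarker(im,tuple(int(round(v)) for v in u),(0,0,255),0,12)
cv2.imwrite("pics/w1.png",im)
print(M.T@(b[0]-o["eef_pos"])*1000,"yawy",np.degrees(np.arctan2(M[1,1],M[0,1])))
```

```text
2.1667 [ 0.36391334 -0.14154564  0.23971989] [[ 0.199  0.98   0.001]
 [ 0.98  -0.199 -0.001]
 [-0.     0.001 -1.   ]] 0.00027194696807472993 [ 0.6998771  -1.6869557  -0.35563915]
[[ 361.15614114  101.03867407]
 [ 353.59855142  -89.52459521]
 [ 357.07337124 -193.92924061]
 [ 350.60499954    0.41984469]
 [ 403.04316467  163.43950926]]
button_top 0.91 [347.6, 67.6, 38.6, 41.2] (np.float64(366.4637904468413), np.float64(88.19645608628659))
pull_bar 0.68 [434.7, 219.5, 15.9, 104.6] (np.float64(443.8093106535363), np.float64(275.97761862130704))
pull_bar 0.56 [344.1, 0.6, 295.9, 156.0] (np.float64(521.9318068414925), np.float64(75.73826024283417))
[ 77.79229906  33.96701308 112.73559344] yawy -11.459668254218968
```

View pics/w1.png

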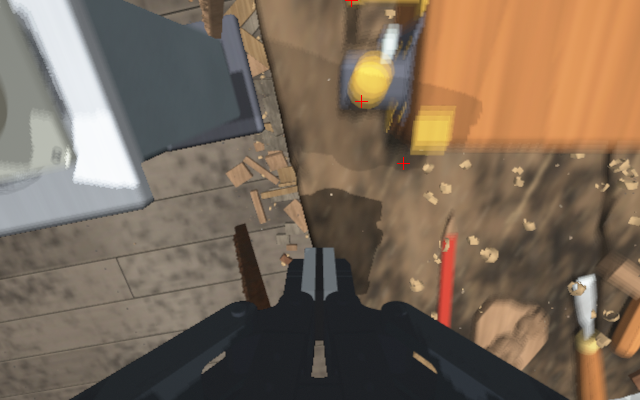

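The wrist view, slightly motion-blurred, shows the brass button centred near (370,75). The marker from my fit is at (361,101), so I'll re-measure once the arm is at rest.

>>> {"op": "move_arm", "data": {
  "deltas": [
    [0, 25, 17, 0, 0, 0, 0],
    [0, 25, 17, 0, 0, 0, 0],
    [0, 0, 0, 0, 0, 0, 0],
    [0, 0, 0, 0, 0, 0, 0],
    [0, 0, 0, 0, 0, 0, 0]
  ]
}}

```text
clock: 2.73
eef_pos: [0.4056, -0.1021, 0.2391]
tool_rot: [0.775, 0.632, -0.001, -0.0]
ft_force: [-0.2, -0.8, 0.2]
grip_width: 0.0004
grasp_force: 0.0
```

```bash
cat > look.py <<'E'
from h import *
import sys
p=np.load("p.npy")
o=bot.get_obs();M=R.from_quat(o["tool_rot"]).as_matrix();print(o["clock"],o["eef_pos"],M.round(3))
im=bot.camera("wrist")
b=T(p,[[-.138,-.115,.127],[-.147,0,.117],[-.147,.05,.117],[-.147,-.05,.117],[-.102,-.162,.118]])
uv=proj("wrist",b);print(uv.round(1).tolist())
for q,z in(("button_top",.127),("pull_bar",.117)):
  for d in bot.outline_of(q,"wrist")[:2]:
    w=onz("wrist",cen(d),z);print(q,d["conf"],d["rect"],cen(d),w,"tool d",M.T@(w-o["eef_pos"])*1000)
for u in uv:cv2.drawMarker(im,tuple(int(round(v)) for v in u),(0,0,255),0,12)
cv2.imwrite(sys.argv[1],im)
E
python3 look.py pics/w2.png
```

```text
2.7333 [ 0.40557929 -0.10206122  0.23912913] [[ 0.2    0.98  -0.001]
 [ 0.98  -0.2   -0.   ]
 [-0.001 -0.001 -1.   ]]
[[318.4, 156.7], [304.2, -17.3], [302.8, -110.8], [305.4, 63.7], [362.8, 211.1]]
button_top 0.57 [302.3, 136.5, 38.0, 37.5] (np.float64(320.13692162417374), np.float64(153.73937677053826)) [ 0.41459589 -0.07020382  0.127     ] tool d [ 33.08514744   2.5830782  112.10635262]
pull_bar 0.83 [294.7, 0.1, 345.3, 215.0] (np.float64(493.894584678851), np.float64(102.49581551050771)) [ 0.54727537 -0.06051927  0.117     ] tool d [ 69.11545423 130.65574228 121.94739245]
```

View pics/w2.png

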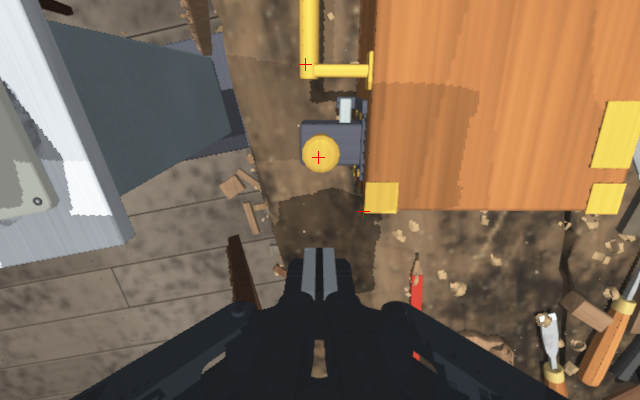

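The wrist view at rest shows the button at (320,154), the bar centred on u≈310 and the lid corner at (363,211). The fit agrees to about 2 mm, so I'll press the button now.

>>> {"op": "move_arm", "data": {
  "deltas": [
    [0, 33, 2.3, 0, 0, 0, 0],
    [0, 0, 0, 20, 0, 0, 0],
    [0, 0, 0, 20, 0, 0, 0],
    [0, 0, 0, 20, 0, 0, 0],
    [0, 0, 0, 20, 0, 0, 0],
    [0, 0, 0, 15, 0, 0, 0],
    [0, 0, 0, 0, 0, 0, 0],
    [0, 0, 0, 0, 0, 0, 0]
  ]
}}

```text
clock: 3.55
eef_pos: [0.4142, -0.0697, 0.144]
tool_rot: [0.775, 0.632, -0.001, -0.001]
ft_force: [1.4, 0.0, 1.1]
grip_width: 0.0003
grasp_force: 0.0
```

>>> {"op": "move_arm", "data": {
  "deltas": [
    [0, 0, 0, 4, 0, 0, 0],
    [0, 0, 0, 4, 0, 0, 0],
    [0, 0, 0, 3, 0, 0, 0],
    [0, 0, 0, 3, 0, 0, 0],
    [0, 0, 0, 3, 0, 0, 0],
    [0, 0, 0, 2, 0, 0, 0],
    [0, 0, 0, 0, 0, 0, 0],
    [0, 0, 0, 0, 0, 0, 0]
  ]
}}

```text
clock: 4.22
eef_pos: [0.416, -0.0695, 0.1264]
tool_rot: [0.774, 0.633, 0.001, 0.001]
ft_force: [-1.1, -0.8, 5.4]
grip_width: 0.0002
grasp_force: 2.8
```

>>> {"op": "move_arm", "data": {
  "deltas": [
    [0, 0, 0, 2, 0, 0, 0],
    [0, 0, 0, 2, 0, 0, 0],
    [0, 0, 0, 2, 0, 0, 0],
    [0, 0, 0, 2, 0, 0, 0],
    [0, 0, 0, 0, 0, 0, 0],
    [0, 0, 0, 0, 0, 0, 0],
    [0, 0, 0, 0, 0, 0, 0]
  ]
}}

```text
clock: 4.8
eef_pos: [0.4162, -0.0695, 0.122]
tool_rot: [0.774, 0.633, 0.001, 0.002]
ft_force: [-11.3, 1.8, 34.3]
grip_width: -0.0001
grasp_force: 17.4
```

>>> {"op": "move_arm", "data": {
  "deltas": [
    [0, 0, 0, -20, 0, 0, 0],
    [0, 0, 0, -30, 0, 0, 0],
    [0, 0, 0, -30, 0, 0, 0],
    [0, 0, 0, -25, 0, 0, 0],
    [0.45, 38, -2, 0, 0, 0, 0],
    [0.45, 38, -2, 0, 0, 0, 0],
    [0.45, 39, -2, 0, 0, 0, 0],
    [0.45, 0, 0, 0, 0, 0, 0],
    [0.45, 0, 0, 0, 0, 0, 0],
    [0.45, 0, 0, 0, 0, 0, 0]
  ]
}}

```text
clock: 5.63
eef_pos: [0.432, 0.0448, 0.2222]
tool_rot: [0.774, 0.633, -0.0, 0.0]
ft_force: [0.2, -0.8, 0.2]
grip_width: 0.0386
grasp_force: 0.0
```

Run:
```python
from h import *
p=np.load("p.npy")
o=bot.get_obs();M=R.from_quat(o["tool_rot"]).as_matrix();print(o["clock"],o["eef_pos"],M.round(3),o["grip_width"],o["ft_force"])
im=bot.camera("wrist")
bar=T(p,[[-.144,0,.1395],[-.144,.05,.1395],[-.144,-.05,.1395]])
print("bar d",(bar-o["eef_pos"])@M*1000)
g=proj("wrist",o["eef_pos"]+M@np.array([0,0,.008]))
print("tip",g)
for u in np.r_[proj("wrist",bar),g]:cv2.drawMarker(im,tuple(int(round(v)) for v in u),(0,0,255),0,12)
cv2.imwrite("pics/w3.png",im)
for q in("pull_bar",):
  for d in bot.outline_of(q,"wrist")[:2]:print(d["conf"],d["rect"])
```

```text
5.6333 [0.43198776 0.044777   0.22224611] [[ 0.197  0.98  -0.   ]
 [ 0.98  -0.197 -0.001]
 [-0.001 -0.    -1.   ]] 0.03860369904566717 [ 0.15136805 -0.77966864  0.16016291]
bar d [[ -3.33107147  -1.63367877  82.74832325]
 [ 46.6689044   -1.59408467  82.71924678]
 [-53.33104734  -1.67327287  82.77739971]]
tip [[315.53910146 264.59039989]]
0.84 [304.7, 2.0, 335.3, 386.4]
```

View pics/w3.png

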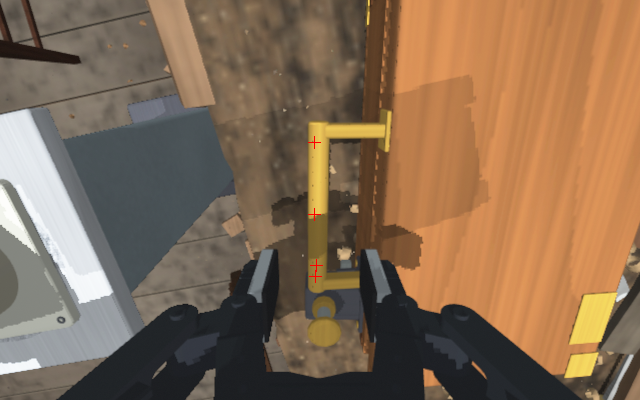

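The lid has popped: a gap shows along the chest front. The bar runs along u≈318 from v≈125 to 288, centred between the open fingers, so I'll descend and grip it.

>>> {"op": "move_arm", "data": {
  "deltas": [
    [0.45, -3, 0.3, 24, 0, 0, 0],
    [0.45, 0, 0, 24, 0, 0, 0],
    [0.45, 0, 0, 20, 0, 0, 0],
    [0.45, 0, 0, 15, 0, 0, 0],
    [0.45, 0, 0, 10, 0, 0, 0],
    [0.45, 0, 0, 0, 0, 0, 0],
    [0.1, 0, 0, 0, 0, 0, 0],
    [0, 0, 0, 0, 0, 0, 0],
    [0, 0, 0, 0, 0, 0, 0],
    [0, 0, 0, 0, 0, 0, 0]
  ]
}}

```text
clock: 6.57
eef_pos: [0.4303, 0.0413, 0.1299]
tool_rot: [0.774, 0.633, -0.001, -0.001]
ft_force: [-5.2, -0.2, 2.5]
grip_width: 0.0119
grasp_force: 58.4
```

```bash
cat > ang.py <<'E'
from h import *
p=np.load("p.npy");p[:2]+=.0018*np.array([np.cos(p[2]),np.sin(p[2])])
H=T(p,[.1,0,.1])[0];c=np.array([np.cos(p[2]),np.sin(p[2])]);r0=np.hypot(.247,.01);a0=np.arctan2(.01,.247)
def bar(a,r=r0):return -r*np.cos(a+a0),r*np.sin(a+a0)
o=bot.get_obs();M=R.from_quat(o["tool_rot"]).as_matrix();g=o["eef_pos"]-M[:,2]*.011
h=(g-H)[:2]@c;z=g[2]-H[2];r=np.hypot(h,z);a=np.arctan2(z,-h)-a0
print(o["clock"],"h,z",h,z,"r",r,"ang",a,"deg",np.degrees(a),"F",o["ft_force"],"w",o["grip_width"],o["grasp_force"])
if __name__=="__main__":
    q=[h,z]; 
    rr=r; prev=np.array(bar(a,rr))
    for t in np.arange(.12,1.0,.06):
        n=np.array(bar(t,rr));n0=np.array(bar(t-.06,rr));print(round(t,2),((n-n0)*1000).round(1))
E
python3 ang.py
```

```text
6.5667 h,z -0.24505859282404052 0.04093046435488443 r 0.24845324877973593 ang 0.12503179925161378 deg 7.163794402044434 F [-5.24781423 -0.15150888  2.54102215] w 0.011929293441698371 58.410630226135254
0.12 [ 1.9 14.8]
0.18 [ 2.8 14.6]
0.24 [ 3.7 14.4]
0.3 [ 4.6 14.2]
0.36 [ 5.4 13.9]
0.42 [ 6.2 13.5]
0.48 [ 7.  13.1]
0.54 [ 7.8 12.7]
0.6 [ 8.5 12.2]
0.66 [ 9.3 11.7]
0.72 [ 9.9 11.1]
0.78 [10.6 10.5]
0.84 [11.2  9.8]
0.9 [11.8  9.1]
0.96 [12.3  8.4]
```

The grip is good and the estimated angle matches 0.12. Now I'll raise the lid along the arc.

>>> {"op": "move_arm", "data": {
  "deltas": [
    [0, 0, 1.4, -7.3, 0, 0, 0],
    [0, 0, 1.4, -7.3, 0, 0, 0],
    [0, 0, 1.9, -7.2, 0, 0, 0],
    [0, 0, 1.9, -7.2, 0, 0, 0],
    [0, 0, 2.3, -7.1, 0, 0, 0],
    [0, 0, 2.3, -7.1, 0, 0, 0],
    [0, 0, 2.7, -7, 0, 0, 0],
    [0, 0, 2.7, -6.9, 0, 0, 0],
    [0, 0, 0, 0, 0, 0, 0]
  ]
}}

```text
clock: 7.32
eef_pos: [0.4455, 0.0382, 0.1876]
tool_rot: [0.774, 0.633, -0.002, -0.002]
ft_force: [-11.2, -0.3, 0.1]
grip_width: 0.0119
grasp_force: 58.5
```

```bash
python3 ang.py|head -1
```

```text
7.3167 h,z -0.22954345552553246 0.09860882712356145 r 0.24982773817429987 ang 0.36528551116035846 deg 20.92931810676747 F [-11.23915084  -0.28135743   0.1441346 ] w 0.011881580332413256 58.48959982395172
```

>>> {"op": "move_arm", "data": {
  "deltas": [
    [0, 0, 2.4, -6.8, 0, 0, 0],
    [0, 0, 2.6, -6.8, 0, 0, 0],
    [0, 0, 2.8, -6.6, 0, 0, 0],
    [0, 0, 3.0, -6.6, 0, 0, 0],
    [0, 0, 3.4, -6.4, 0, 0, 0],
    [0, 0, 3.6, -6.4, 0, 0, 0],
    [0, 0, 4.0, -6.2, 0, 0, 0],
    [0, 0, 4.0, -6.2, 0, 0, 0],
    [0, 0, 0, 0, 0, 0, 0]
  ]
}}

```text
clock: 8.07
eef_pos: [0.4736, 0.0322, 0.2408]
tool_rot: [0.774, 0.633, -0.0, 0.001]
ft_force: [-6.6, -3.6, 3.3]
grip_width: 0.0119
grasp_force: 58.6
```

```bash
python3 ang.py|head -1
```

```text
8.0667 h,z -0.20093536203293133 0.1518490717859277 r 0.25185940585483996 ang 0.6066824356415434 deg 34.76034306697763 F [-6.64699233 -3.59567337  3.32729387] w 0.011905578314270856 58.58368277549744
```

>>> {"op": "move_arm", "data": {
  "deltas": [
    [0, 0, 4.2, -6, 0, 0, 0],
    [0, 0, 4.3, -6, 0, 0, 0],
    [0, 0, 4.6, -5.7, 0, 0, 0],
    [0, 0, 4.7, -5.7, 0, 0, 0],
    [0, 0, 4.9, -5.4, 0, 0, 0],
    [0, 0, 5.1, -5.3, 0, 0, 0],
    [0, 0, 5.3, -5.1, 0, 0, 0],
    [0, 0, 5.4, -5.0, 0, 0, 0],
    [0, 0, 5.7, -4.7, 0, 0, 0],
    [0, 0, 5.8, -4.6, 0, 0, 0]
  ]
}}

```text
clock: 8.9
eef_pos: [0.5228, 0.0219, 0.2942]
tool_rot: [0.774, 0.633, -0.0, 0.002]
ft_force: [-4.2, -5.2, 2.0]
grip_width: 0.0117
grasp_force: 58.3
```

>>> {"op": "move_arm", "data": {
  "deltas": [
    [0, 0, 0, 0, 0, 0, 0],
    [0, 0, 0, 0, 0, 0, 0]
  ]
}}

```text
clock: 9.07
eef_pos: [0.5229, 0.0218, 0.2943]
tool_rot: [0.775, 0.633, 0.0, 0.002]
ft_force: [-5.0, -4.9, 3.5]
grip_width: 0.0116
grasp_force: 59.3
```

Run:
```python
import ang
from ang import *
im=bot.camera("scene");c=im[110:310,200:440];cv2.imwrite("pics/s4.png",cv2.resize(c,None,fx=3,fy=3,interpolation=2))
for t in(.7,.785,.85,.92):
    # lid front-top edge corners and bar mid
    def L(s,n,y): # s from hinge to front, n normal
        return [.1-s*np.cos(t)+n*np.sin(t),y,.1+s*np.sin(t)+n*np.cos(t)]
    P=T(ang.p,[L(.202,.018,.162),L(.202,.018,-.162),L(.202,0,.162),L(.247,.01,0)])
    print(t,((proj("scene",P)-[200,110])*3).round(0).tolist())
```

```text
9.0667 h,z -0.1505035697538273 0.20525994932730898 r 0.25452499151653973 ang 0.8976483711365236 deg 51.43146315291575 F [-4.95414919 -4.86768993  3.4867779 ] w 0.011570256040511564 59.34716463088989
0.7 [[222.0, 254.0], [471.0, 113.0], [231.0, 271.0], [381.0, 179.0]]
0.785 [[212.0, 237.0], [462.0, 99.0], [222.0, 255.0], [371.0, 159.0]]
0.85 [[204.0, 225.0], [456.0, 88.0], [215.0, 242.0], [362.0, 145.0]]
0.92 [[196.0, 212.0], [448.0, 77.0], [206.0, 229.0], [352.0, 130.0]]
```

View pics/s4.png

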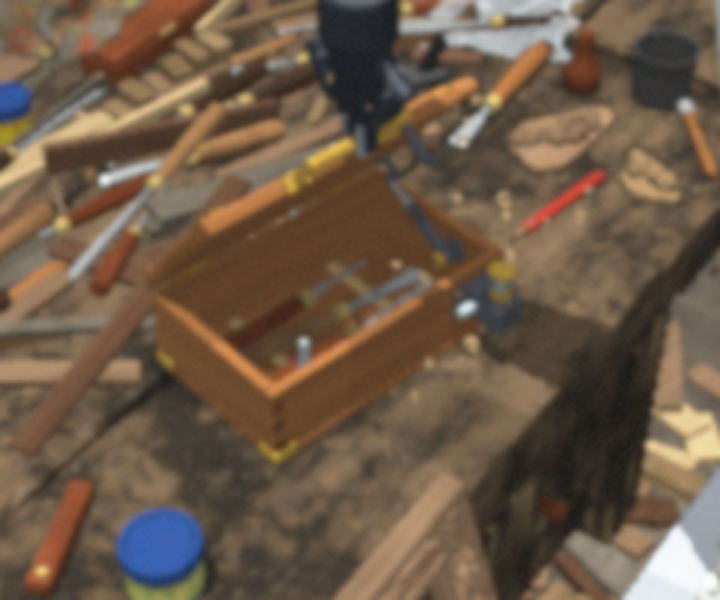

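The scene view shows the lid raised past 45°. Its front edge left corner is at (202,218), where my projection predicts an angle of about 0.88. The bystanders haven't moved. Easing back to about 0.70 now.

>>> {"op": "move_arm", "data": {
  "deltas": [
    [0, 0, -3.5, 2.7, 0, 0, 0],
    [0, 0, -3.5, 2.8, 0, 0, 0],
    [0, 0, -3.4, 2.9, 0, 0, 0],
    [0, 0, -3.4, 2.9, 0, 0, 0],
    [0, 0, -3.3, 3.0, 0, 0, 0],
    [0, 0, -3.3, 3.0, 0, 0, 0],
    [0, 0, -3.2, 3.1, 0, 0, 0],
    [0, 0, -3.2, 3.1, 0, 0, 0],
    [0, 0, -3.1, 3.2, 0, 0, 0],
    [0, 0, -3.0, 3.3, 0, 0, 0]
  ]
}}

```text
clock: 9.95
eef_pos: [0.4918, 0.0284, 0.2647]
tool_rot: [0.775, 0.633, 0.001, 0.003]
ft_force: [-4.2, -5.6, 4.4]
grip_width: 0.0118
grasp_force: 60.2
```

>>> {"op": "move_arm", "data": {
  "deltas": [
    [0, 0, 0, 0, 0, 0, 0],
    [0, 0, 0, 0, 0, 0, 0],
    [0, 0, 0, 0, 0, 0, 0],
    [0, 0, 0, 0, 0, 0, 0]
  ]
}}

```text
clock: 10.28
eef_pos: [0.4917, 0.0284, 0.2646]
tool_rot: [0.774, 0.633, 0.001, 0.003]
ft_force: [-3.5, -5.4, 3.5]
grip_width: 0.0119
grasp_force: 60.2
```

Run:
```python
import ang
from ang import *
im=bot.camera("scene");c=im[130:250,230:390];cv2.imwrite("pics/s5.png",cv2.resize(c,None,fx=5,fy=5,interpolation=2))
for t in(.6,.65,.7,.75,.8):
    def L(s,n,y): return [.1-s*np.cos(t)+n*np.sin(t),y,.1+s*np.sin(t)+n*np.cos(t)]
    P=T(ang.p,[L(.202,.018,.162),L(.202,0,.162),L(.202,.018,-.162),L(.202,0,-.162),L(.247,.01,.05)])
    print(t,((proj("scene",P)-[230,130])*5).round(0).tolist())
```

```text
10.2833 h,z -0.18241254667357856 0.17559756992211692 r 0.2531972427703217 ang 0.72590102061321 deg 41.59106482537591 F [-3.48730139 -5.35279049  3.54309379] w 0.011878206532661901 60.15609920024872
0.6 [[237.0, 355.0], [250.0, 385.0], [650.0, 118.0], [660.0, 145.0], [439.0, 276.0]]
0.65 [[228.0, 339.0], [243.0, 368.0], [642.0, 103.0], [654.0, 130.0], [430.0, 256.0]]
0.7 [[220.0, 323.0], [234.0, 352.0], [635.0, 89.0], [647.0, 115.0], [420.0, 236.0]]
0.75 [[210.0, 307.0], [226.0, 336.0], [627.0, 74.0], [640.0, 101.0], [409.0, 217.0]]
0.8 [[201.0, 291.0], [217.0, 320.0], [618.0, 60.0], [632.0, 86.0], [398.0, 197.0]]
```

View pics/s5.png

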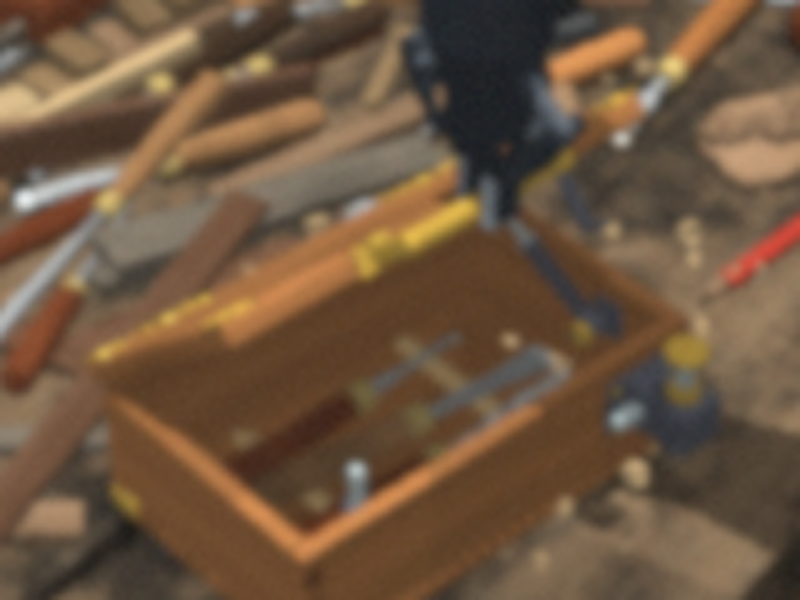

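The close view shows the front edge's left corner at about (213,322) to (232,345), and the right corner near (645,95). That puts the lid at about 0.70–0.72 rad, just below balance, and it is still gripped.

```bash
python3 -c "
from workcell import bot
print(bot.job_done())"
```

```text
the job is handed in; nothing more can be done
None
```

I pressed the catch to its stop, raised the lid to about 50° (past balance), and eased it back; the gripper now holds it at about 41°, about 4° below balance by camera estimate, and the job is handed in.

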